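# Shift the polishing lathe's selector through its H-gate

### The job

Set the bench polishing lathe for its next wheel: with the outside of the fingers, push the selector lever out of its unmarked parking slot, across the gate, and fully home into the slot whose end carries the raised ring badge, without driving it home in any other badged slot on the way. Only push the lever, never pinch its knob between the fingers, leave the loose things around the lathe where they are, and finish clear of everything.

Things in the scene. Friction and masses are not known exactly. Their poses are not given: they have to be found in the camera images.
- lathe: dental polishing lathe, fixed. Origin on the table right under the gate's centre; x points away from the robot (far), y left, z up. Base 240 mm (x) by 550 mm (y from -190 to +360), 20 mm high; white gear case 190 x 180 mm about the origin, its dark gate plate's upper face at z = 100 mm; left of it a motor (y 105 to 275, 130 mm high) and a buff wheel (y to 328, 132 mm high)
- gate (a point): centre of the H-gate's crossbar on the plate's upper face, axes as the lathe. The crossbar runs along y. From its left end one slot leads far (+x) and one near (-x), the same from its right end; from its middle one unbadged slot leads near only (parking, where the lever starts)
- pivot (a point): fixed pivot of the lever, inside the lathe 25 mm above the table, axes as the lathe. Knob centre relative to it: in the crossbar x = 0, in the left and right columns y = +-51 mm, each with about 4 to 7 mm play either way; fully home in a slot x = about +-40 mm, where the gate's edge stops the stick
- knob (a point): centre of the lever's black square knob, 36 mm cube with bevelled edges, on a 10 mm steel stick that swings like a gear lever. It is 145 mm from the pivot: 170 mm above the table when upright, about 160 mm in a corner slot; below the knob some 45 mm of bare stick. The point's axes follow the stick (z along it)
- lever_fore (a joint): lever's lean away from (+) or towards (-) the robot, rad; about 0 in the crossbar, +-0.28 fully home. The lever stays where it is left; moving it takes about 2 to 4 N at the knob
- lever_side (a joint): lever's lean to the left (+y of the lathe, +) or right (-), rad; about 0 in the middle, +-0.36 in the columns, play 0.04
- ring_badge: the goal's mark: raised metal ring, 44 mm outside, 28 mm hole, 5 mm thick, fixed on the gate plate just past the end of one corner slot; origin at the centre of its underside. The four badges sit at x = +-58 mm, y = +-52 mm in the lathe's frame, one at each corner slot; which is where changes
- disc_badge: raised metal disc without hole, 44 mm across, 5 mm thick, past the end of another slot; wrong slot
- bar_badge: raised straight metal bar, 44 mm (along y) x 12 mm, 5 mm thick, past the end of another slot; wrong slot
- cross_badge: raised metal cross, 44 mm across with arms 12 mm wide, 5 mm thick, past the end of another slot; wrong slot
- compound_bar: bar of polishing compound, 70 x 30 x 20 mm, lying loose on the lathe's base to the right of the gear case; bystander
- felt_wheel: spare felt wheel, 64 mm across, 18 mm thick, lying loose on the lathe's base to the right of the gear case; bystander
- jaw_model: plaster model of a jaw, 62 x 66 x 31 mm, loose on the table to the right of the lathe; bystander
- pumice_jar: white jar, 72 mm across, 85 mm tall, loose at the right of the table; bystander
- mixing_bowl: bowl, 120 mm across, 60 mm tall, loose at the right of the table; bystander
- plaster_spatula: spatula, 190 mm long, lying loose at the left of the table; bystander
- spray_bottle: bottle, 54 mm across, 150 mm tall, loose at the left of the table; bystander

How it is judged:
At the end, for the whole second after the job is handed in: The lever rests in the slot at the ring badge, leaning at least 0.225 rad (of about 0.28) into it, the knob's centre within 30 mm of the badge's centre in plan; it is still; every loose thing is within 20 mm of where it stood (horizontal distance between knob and ring_badge below 0.03 m and (value of joint lever_fore above 0.225 rad or value of joint lever_fore below -0.225 rad) and velocity of joint lever_fore between -0.05 and 0.05 rad/s and velocity of joint lever_side between -0.05 and 0.05 rad/s and distance of each of compound_bar, felt_wheel, jaw_model, pumice_jar, mixing_bowl, plaster_spatula, spray_bottle from where it was at the start of the episode below 0.02 m); the robot touches nothing.
It fails at once if the lever is driven home in the slot of another badge (leaning over 0.225 rad, knob within 30 mm of that badge) ((value of joint lever_fore above 0.225 rad or value of joint lever_fore below -0.225 rad) and (horizontal distance between knob and disc_badge below 0.03 m or horizontal distance between knob and bar_badge below 0.03 m or horizontal distance between knob and cross_badge below 0.03 m)).
It fails at once if the knob is pinched: fingers press on two opposite sides of it at once ((contact force between the fingers and lever_fore_c1 above 1 N and contact force between the fingers and lever_fore_c2 above 1 N) or (contact force between the fingers and lever_fore_c3 above 1 N and contact force between the fingers and lever_fore_c4 above 1 N)).
It fails at once if a loose thing is lifted, carried or shoved more than 20 mm (distance of any of compound_bar, felt_wheel, jaw_model, pumice_jar, mixing_bowl, plaster_spatula, spray_bottle from where it was at the start of the episode above 0.02 m).
It also fails if it takes over 51 s, if anything falls off the work surface, if the arm or the gripper's body presses on something with over 40 N, if the wrist force passes 120 N, or if a joint passes its speed limit or range.

### The arm

A 6-joint arm with a two-finger parallel gripper is mounted at the origin on the work surface. World frame = base frame: x ahead of the robot, y to its left, z up, the work surface at z = 0. Lengths are in m, angles in rad, forces in N, time in s.
With the tool pointing down it reaches from about 0.325 to 0.9 m from the base axis. Payload 6.1 kg.
Tool frame: the origin (TCP) lies midway between the tips of the shut fingers; the grasp point (between the pads) lies 19 mm behind it; z points along the fingers, y is the line along which they close (so a half turn about z gives the same grasp; the last joint's range is limited). The gripper opens to 85 mm and grips with 20 to 120 N. Pads are 22 mm wide; open, the fingers measure 114 mm over their backs; the gripper's body (76 mm by 85 mm) begins 54 mm behind the grasp point. The pads swing forward as they close: fully open they stand 13 mm farther back than shut.
Start: joints at [1.027, 0.22, 1.526, -0, 1.395, -0.126], TCP at [0.254, 0.571, 0.231] pointing down, gripper open.
Joint ranges: [-2.98, 2.98], [-0.91, 2.08], [0.09, 2.57], [-1.24, 4.39], [0.2, 2.65], [-2.68, 2.68]. Speed limits (rad/s): [2.57, 2.57, 3.01, 3.14, 3.14, 3.14].

### API

Orientations are given as [roll, pitch, yaw] about the fixed x, y, z axes, in that order (R = Rz(yaw) Ry(pitch) Rx(roll)).
In Python, from plant import movep, move_l, set_joints, gripper_to, hold, inverse_kinematics, observe, get_image, get_calibration, Unreachable, job_done gives the robot as it stands. Calls block until the motion is done:
- movep(position, orientation): joint-space move of the TCP to a pose.
- move_l(position, feed=0.15, rotation=None, max_force=None): straight line of the TCP; rotation=None keeps the orientation; feed is the mean speed in m/s. With max_force (N) it stops when the force on the tool has changed by that much, and returns True; else False.
- set_joints(angles): joint-space move.
- gripper_to(opening, f_grip=None): finger opening in m; f_grip is the grip in N (None keeps the last); returns when the fingers have stopped.
- hold(seconds).
- inverse_kinematics(position, orientation): joint angles nearest the present ones, or None.
- observe(): the state.
- get_image(name): name is "side" or "top"; returns (picture, depth): 384x512x3 uint8, red, green, blue; 384x512 float32, m along the optical axis (not along the pixel's ray), 0 where there is no reading.
- get_calibration(name): a dict with "intrinsics" (3x3 intrinsics, pixels), "world_from_camera" (4x4, takes a point from camera to world coordinates). Camera axes: x right, y down, z forward; pixel columns grow to the right and rows downward; lengths in m; the calibration is good to about 2 mm. A picture is of the moment at which its call begins. get_calibration takes no time and is no camera call.
A pose or a line that the arm cannot do raises Unreachable and nothing moves.
- job_done(): hands the job in; it is judged then, once.
The state is a dict: "time_s": time; "q": joint angles; "joint_velocities": joint speeds; "joint_torque": joint torques, N m; "eef_pos": TCP position; "tcp_rot": TCP orientation; "ft_force": force on the tool from outside, world axes, zero at the start; "torque": the same for the moment, N m; "opening": finger opening in m; "grasp_force": force on a finger pad.
Only numpy, scipy, OpenCV 4.12 (cv2) and the standard library are available. Lean on these libraries where they do the work, as an engineer would, in place of code of your own. Each camera call takes 0.05 s, during which the arm holds its last target. There are 200 camera calls.

## Working session

There is one attempt and no reset: what is moved stays moved. The work goes in short steps, each a Python script; the robot and the scene stay as the last script left them, time stands still between calls to the robot, and variables do not carry over. Pictures are saved under pics/ and viewed, at most 10 in all, crops included, and the job is handed in when it is done.

```bash
mkdir -p pics; ls; python3 - <<'E'
from plant import *
import numpy as np,cv2
for n in("top","side"):
    im,d=get_image(n);c=get_calibration(n)
    cv2.imwrite(f"pics/{n}0.png",im[:,:,::-1]);np.savez(f"{n}0.npz",im=im,d=d,K=c["intrinsics"],T=c["world_from_camera"])
    print(n,c["intrinsics"],np.round(c["world_from_camera"],3))
o=observe();print(o["time_s"],o["tcp_rot"],o["eef_pos"],o["opening"])
E
```

```text
pics
top [[426.31832753   0.         258.41303579]
 [  0.         426.31832753 183.8917804 ]
 [  0.           0.           1.        ]] [[-1.700e-02 -9.940e-01  1.110e-01  3.520e-01]
 [-1.000e+00  1.700e-02 -1.000e-03  1.300e-02]
 [-0.000e+00 -1.110e-01 -9.940e-01  1.783e+00]
 [ 0.000e+00  0.000e+00  0.000e+00  1.000e+00]]
side [[351.83667708   0.         255.39904332]
 [  0.         351.83667708 189.31438202]
 [  0.           0.           1.        ]] [[ 0.995 -0.085  0.061  0.48 ]
 [-0.104 -0.751  0.652 -0.714]
 [-0.009 -0.655 -0.756  0.938]
 [ 0.     0.     0.     1.   ]]
0.1 [-3.13988559e+00 -2.33845141e-04  2.72379747e+00] [0.25331617 0.57078661 0.23032336] 0.0855181469464853
```

View pics/top0.png

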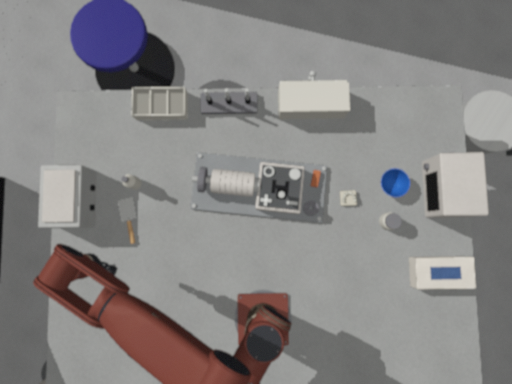

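View pics/side0.png

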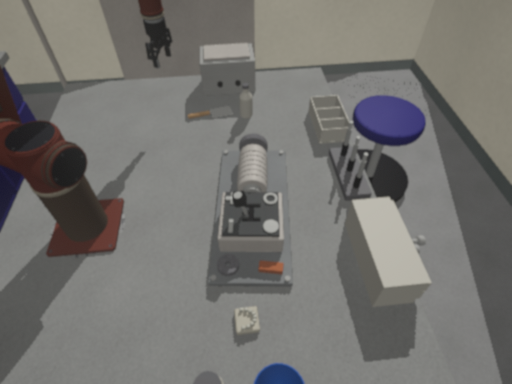

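The top view shows the gate at about (280,188). The ring looks far-left at (268,171), with the disc at (294,174), the cross at (266,200) and the bar at (291,203). I'll zoom in on both views to confirm.

```bash
cat > h.py <<'E'
import numpy as np
def ray(c,u,v,z):
    K,T=c["K"],c["T"];d=T[:3,:3]@np.linalg.solve(K,[u,v,1.]);o=T[:3,3]
    return o+d*(z-o[2])/d[2]
def cloud(c):
    K,T,d=c["K"],c["T"],c["d"];v,u=np.indices(d.shape)
    p=np.stack([(u-K[0,2])/K[0,0]*d,(v-K[1,2])/K[1,1]*d,d],-1)
    return p@T[:3,:3].T+T[:3,3]
E
python3 - <<'E'
import numpy as np,cv2
from h import *
t=np.load("top0.npz");s=np.load("side0.npz")
a=cv2.resize(t["im"][150:225,245:335],(720,600),interpolation=cv2.INTER_CUBIC)
b=cv2.resize(s["im"][180:270,205:300],(633,600),interpolation=cv2.INTER_CUBIC)
cv2.imwrite("pics/z.png",cv2.resize(np.hstack([a,b]),(800,355))[:,:,::-1])
for n,(u,v) in dict(ring=(268,171),disc=(294.5,174),cross=(265.5,200),bar=(292,203)).items(): print(n,ray(t,u,v,.105).round(3))
# white gear case/plate by height: points z .085-.115 near the gate
for n,c in(("top",t),("side",s)):
    P=cloud(c);m=(abs(P[...,2]-.1)<.012)&(abs(P[...,0]-.53)<.2)&(abs(P[...,1]+.05)<.13)&(c["d"]>0)
    r=cv2.minAreaRect(P[m][:,:2].astype(np.float32)*1000);print(n,m.sum(),r,np.median(P[m][:,2]))
    k=(P[...,2]>.14)&(P[...,2]<.2)&(np.hypot(P[...,0]-.53,P[...,1]+.05)<.08)&(c["im"].max(-1)<70)
    print("knob",k.sum(),P[k].mean(0),P[k].min(0),P[k].max(0))
E
```

```text
ring [ 0.591 -0.028  0.105]
disc [ 0.577 -0.133  0.105]
cross [ 0.476 -0.016  0.105]
bar [ 0.462 -0.121  0.105]
top 1918 ((532.7830200195312, -39.45762634277344), (248.23782348632812, 188.82443237304688), 84.3138427734375) 0.09943481794234299
knob 33 [ 0.50304278 -0.07325185  0.17785332] [ 0.47746092 -0.09307064  0.15082231] [ 0.51703849 -0.05515104  0.1941335 ]
side 2793 ((528.9710693359375, -41.86512756347656), (252.00350952148438, 185.84422302246094), 83.39153289794922) 0.09860968403830983
knob 130 [ 0.49568364 -0.09018212  0.17080059] [ 0.47476546 -0.09795134  0.1475903 ] [ 0.51239334 -0.06549692  0.18700206]
```

View pics/z.png

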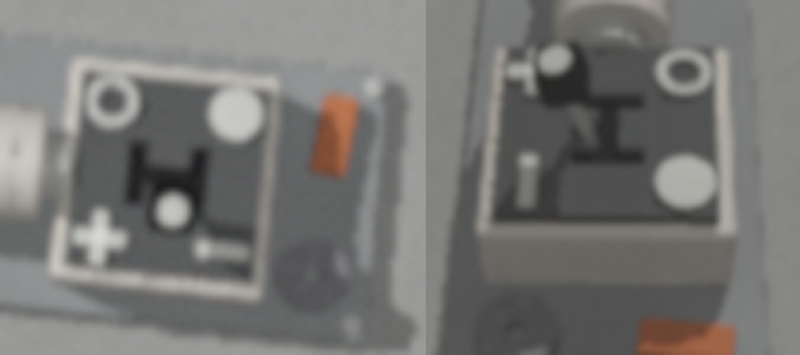

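The zoom confirms the order: ring far-left, disc far-right, cross near-left, bar near-right, with the knob parked near-middle. The badges' mutual distances (116 and 105 mm) match the given sizes. That puts the gate at about (0.526,-0.075) with yaw about -0.11. First push: from the near side, towards +x.

```bash
cat >> h.py <<'E'
from plant import *
import cv2
yaw=-0.11;C=np.array([.526,-.0755]);R=np.array([[np.cos(yaw),-np.sin(yaw)],[np.sin(yaw),np.cos(yaw)]])
def W(x,y,z): return [*(C+R@[x,y]),z]
def L():
    o=observe();p=o["eef_pos"];return (R.T@(np.array(p[:2])-C)).round(4),round(p[2],4),np.round(o["ft_force"],1),round(o["time_s"],2)
def best(p):
    q0=np.array(observe()["q"]);b=None
    for k in(0,np.pi):
        q=inverse_kinematics(p,[np.pi,0,yaw+k])
        if q is not None and(b is None or abs(np.array(q)-q0).max()<b[0]): b=(abs(np.array(q)-q0).max(),q)
    return b[1]
def shot(n,name="top"):
    im,d=get_image(name);np.savez(n+".npz",im=im,d=d,K=get_calibration(name)["intrinsics"],T=get_calibration(name)["world_from_camera"])
    return im
E
python3 - <<'E'
from h import *
t=np.load("top0.npz");k=ray(t,281.6,194.4,.182);print("knob top lathe",R.T@(k[:2]-C))
gripper_to(0.0)
p=observe()["eef_pos"];move_l([p[0],p[1],.32],.2)
q=best(W(-105,0,.32) if 0 else W(-.105,0,.30));print(np.round(q,2));set_joints(q);print(L(),observe()["tcp_rot"])
move_l(W(-.105,0,.148),.15);print(L())
print(move_l(W(-.012,0,.148),.05,max_force=12),L())
im=shot("p1");s=shot("p1s","side")
a=cv2.resize(im[150:225,245:335],(480,400),interpolation=cv2.INTER_CUBIC);b=cv2.resize(s[150:270,190:310],(320,400)[:1]+(320,),interpolation=cv2.INTER_CUBIC)
cv2.imwrite("pics/p1.png",np.hstack([a,np.pad(b,((0,80),(0,0),(0,0)))])[:,:,::-1])
E
```

```text
knob top lathe [-0.03542523 -0.00448741]
[-0.34 -0.31  1.91 -0.    1.54  1.34]
(array([-0.1048,  0.0005]), np.float64(0.3001), array([-0.4,  0.5,  0.9]), 3.8) [-3.14141868e+00 -1.23650965e-04 -1.08632780e-01]
(array([-1.043e-01, -1.000e-04]), np.float64(0.1489), array([0.3, 0.7, 1.2]), 4.97)
True (array([-0.022 , -0.0001]), np.float64(0.1482), array([-1.7, -0.3,  0.5]), 6.46)
```

View pics/p1.png

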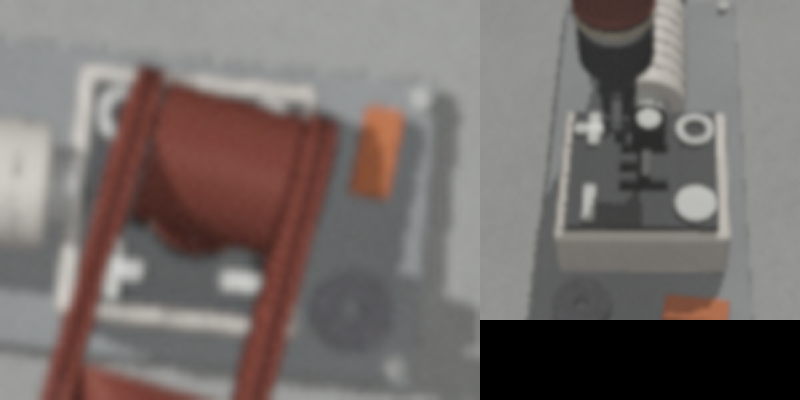

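The push stopped on the gate wall with the finger face at x≈-11 mm, so the knob is at about +7 mm, inside the crossbar. The side crop shows the finger behind the knob at about (640,120). Next: from the right side, push left.

```bash
python3 - <<'E'
from h import *
move_l(W(-.06,0,.148),.1);move_l(W(-.06,0,.23),.2);move_l(W(-.06,-.08,.23),.2);move_l(W(.002,-.08,.23),.2);move_l(W(.002,-.08,.148),.15);print(L())
print(move_l(W(.002,.04,.148),.05,max_force=12),L())
s=shot("p2s","side")
b=cv2.resize(s[150:270,190:310],(600,600),interpolation=cv2.INTER_CUBIC)
cv2.imwrite("pics/p2.png",b[:,:,::-1])
E
```

```text
(array([ 0.0023, -0.0801]), np.float64(0.1488), array([ 0.2, -0.1, -0. ]), 9.35)
True (array([0.0014, 0.0196]), np.float64(0.1472), array([-1.1, -5.4,  2.3]), 11.13)
```

View pics/p2.png

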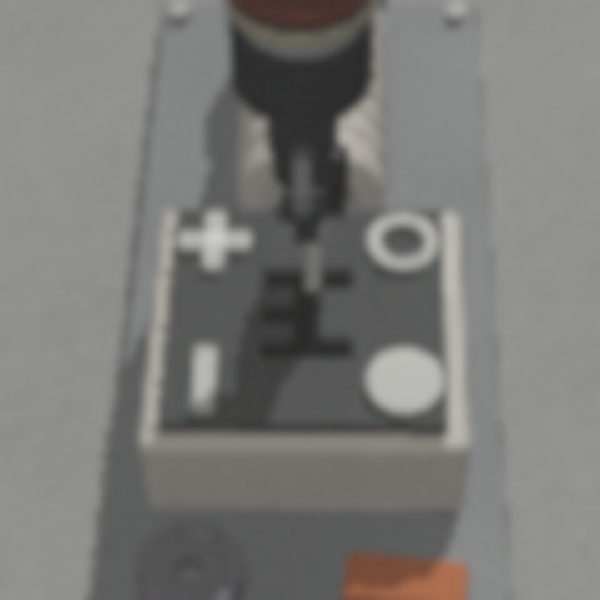

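The stick, at about (315,265), now stands in the left column between its two slots. Final push: from the near side, far into the ring slot.

```bash
python3 - <<'E'
from h import *
move_l(W(.002,-.03,.148),.1);move_l(W(.002,-.03,.23),.2);move_l(W(-.07,.05,.23),.2);move_l(W(-.07,.05,.147),.15);print(L())
print(move_l(W(.03,.05,.147),.05,max_force=15),L())
move_l(W(-.05,.05,.147),.1);move_l(W(-.05,.05,.25),.2);move_l(W(-.2,.05,.30),.2)
im=shot("p3");s=shot("p3s","side")
a=cv2.resize(im[150:225,245:335],(480,400),interpolation=cv2.INTER_CUBIC);b=cv2.resize(s[180:270,205:295],(320,320),interpolation=cv2.INTER_CUBIC)
cv2.imwrite("pics/p3.png",np.hstack([a,np.pad(b,((0,80),(0,0),(0,0)))])[:,:,::-1]);print(L())
E
```

```text
(array([-0.0693,  0.0496]), np.float64(0.1475), array([ 0.1, -0.1,  0.4]), 13.78)
True (array([0.0101, 0.0496]), np.float64(0.1453), array([-4.5,  0.1,  5. ]), 15.28)
(array([-0.1998,  0.05  ]), np.float64(0.2992), array([ 0.5, -0.2,  0.5]), 17.73)
```

View pics/p3.png

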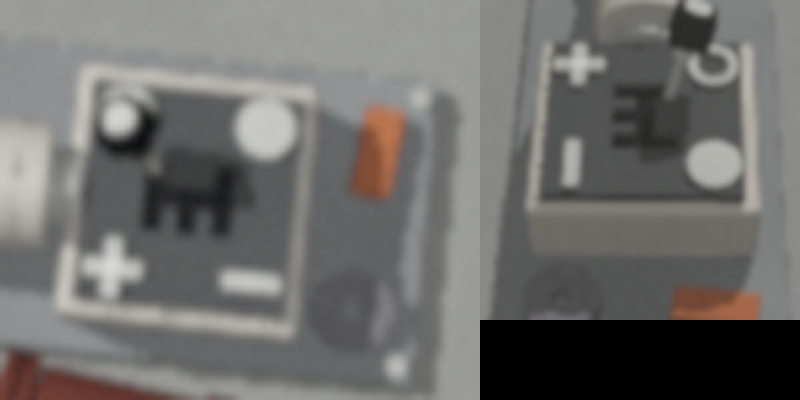

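```bash
python3 - <<'E'
from h import *
k=ray(np.load("p3.npz"),267.3,172,.178);print("knob top lathe",R.T@(k[:2]-C))
E
```

```text
knob top lathe [0.04498374 0.05688148]
```

The knob top is at (45, 57) mm. Fully home it should be at about (45, 57), so it's in. Handing in.

```bash
python3 -c "
from plant import *
print(job_done())"
```

```text
the job is handed in; nothing more can be done
None
```

The lever is fully home in the ring-badge slot (far left), moved only by pushing with the shut fingers; the last pictures show the arm clear, and the job was handed in at about 18 s (no verdict was returned).

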